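Set up the rail tile cutter to halve a tile

ROBOT

A 6-joint arm with a two-finger parallel gripper is mounted at the origin on the work surface. World frame = base frame: x ahead of the robot, y to its left, z up, the work surface at z = 0. Lengths are in mm, angles in rad, forces in N, time in s.
With the tool pointing down it reaches from about 300 to 750 mm from the base axis. Payload 8.5 kg.
Tool frame: the origin (TCP) lies at the centre of the arm's flange, where the gripper is bolted on; the fingertips stand 173 mm ahead of it and the grasp point (between the pads) lies 155 mm ahead of it; z points along the fingers, y is the line along which they close (so a half turn about z gives the same grasp; the last joint's range is limited). The gripper opens to 85 mm and grips with 20 to 120 N. Pads are 22 mm wide; open, the fingers measure 114 mm over their backs; the gripper's body (76 mm by 85 mm) begins 54 mm behind the grasp point. The pads swing forward as they close: fully open they stand 13 mm farther back than shut.
Start: joints at [-1.504, 0.381, 1.297, -0, 1.464, -0.215], TCP at [152.941, -528.29, 404.722] pointing down, gripper open.
Joint ranges: [-3.11, 3.11], [-0.89, 2.33], [0.22, 2.48], [-1.42, 4.56], [0.17, 2.85], [-2.88, 2.88]. Speed limits (rad/s): [2.39, 2.39, 3.14, 3.14, 3.14, 3.14].

INTERFACE

Orientations are given as a rotation vector (axis times angle).
In Python, from workcell import arm gives the robot as it stands.
- The arm moves only by the tool carry_out, never from a script. Its argument "plan" is one flat list of numbers, 7 for each row, row after row: the shift along the tool's x, y, z in cm, then the turn, a rotation vector about the tool's x, y, z in degrees, then the closure, from 0 (fully open) to 1 (shut). In form: [dx, dy, dz, wx, wy, wz, claw, dx, dy, dz, wx, wy, wz, claw, ...]. A call has 1 to 12 rows; each row is the pose to reach, as a shift and turn from the pose commanded when the call began, along the tool's axes at that moment; what a row does not reach only later rows make up. A row lasts 1/8 s, in which the tool goes at most 62.5 mm and 10.7 degrees, less where a joint would pass 70% of its speed; a pose out of reach is approached as far as the arm can. A call with a gripper value outside its range is refused whole. The fingers move at their own pace and stop on an object; "grip_force" is the grip in N (left out, the last holds). Time passes only in rows, so rows that repeat a pose let the fingers close. It gives the time, the measured TCP pose, the force, the opening and the grip force at its end, in the units of the state.
- arm.state(): the state, without advancing time (a new reading comes with each control period).
- arm.read_camera(name): name is "scene" or "top" or "wrist"; returns (picture, depth): 420x560x3 uint8, red, green, blue; 420x560 float32, mm along the optical axis (not along the pixel's ray), 0 where there is no reading.
- arm.get_calibration(name): a dict with "vertical_fov" (degrees; the focal length in pixels is half the picture's height over the tangent of half this angle, whatever the lens; pixels are square), "cx", "cy" (the principal point, pixels), "eye" and "rotation" of the camera in the world; the wrist camera has in their place "mount" (4x4, takes a point from camera to tool coordinates, whose origin is the TCP and whose axes are the flange's). Camera axes: x right, y down, z forward; pixel columns grow to the right and rows downward; lengths in mm; the calibration is good to about 2 mm. The wrist camera is an equidistant fisheye: a pixel r from the principal point sees the ray r / f radians off the axis. A picture is of the moment at which its call begins: read the wrist's pose just before it. get_calibration takes no time and is no camera call.
- arm.sign_off(): hands the job in; it is judged then, once.
Trained networks look in the newest picture that a camera, given by its name, has taken for a name from the list of things; names that differ only in an ending like _2 or _b are one class to them, and where a whole thing is asked for, a point or a joint stands for the part that bears it (a point fixed in the world has none). Each returns a list of dicts, best first, with "p" (0 to 1); they miss things now and then, are a little off and sometimes report something else, mostly with a low value. They report only what shows in the picture. A call takes as long as a camera call. They do not tell look-alikes from the thing itself.
- arm.search_frame(camera, query): "rect" ([left, top, width, height] in pixels, round what is visible of it).
- arm.outline_of(camera, query): "mask" (420x560 bool, what is visible of it) and "rect" ([left, top, width, height] in pixels, round what is visible of it).
- arm.place_of(camera, query): "uv" ([column, row] in pixels: a listed point, or the origin of a listed thing).
The state is a dict: "t": time; "joints": joint angles; "dq": joint speeds; "tau": joint torques, N m; "eef_pos": TCP position; "tool_rot": TCP orientation; "contact_force": force on the tool from outside, world axes, zero at the start; "ft_torque": the same for the moment, N m; "grip_width": finger opening in mm; "finger_force": force on a finger pad.
Only numpy, scipy, OpenCV 4.12 (cv2) and the standard library are available. Lean on these libraries where they do the work, as an engineer would, in place of code of your own. Each camera call takes 0.05 s, during which the arm holds its last target. There are 200 camera calls.

TASK

Set the tile cutter up to halve the blue-green tile: run the carriage back to the open end of its rail, then push the tile home so that its whole edge lies against the fence, then bring the side stop along the fence up to the tile and nudge it across until the tile's middle line is right under the rail, the stop touching it. A travel catch may be holding the carriage and nobody can tell from its lever, so try the carriage without forcing it and, if it is held, flip the lever over to its other side. Leave everything else on the bench where it is.

Things in the scene. Friction and masses are not known exactly. Their poses are not given: they have to be found in the camera images.
- cutter: Rail tile cutter fixed on the bench, 270 x 450 mm. Origin: on the bench below the middle of the fence's face. x: across the rail, away from the robot; y: along the rail from fence to open end; z up. Places below in brackets are (x, y, z) mm in this frame. Bed: grey plate, top z 22, x -85 to 85, y -40 to 370.
- fence_face (a point): Middle of the fence's top edge, at (0, 0, 36). The fence is a bar with a scale, x -160 to 110, y -18 to 0, top z 36; the tile belongs against its face y = 0, on the open-end side.
- casting_top (a point): Top of the blue fence-end casting that carries the catch, at (0, -50, 100). Casting: x -31 to 31, y -80 to -22; a wider foot below z 22.
- rail_end (a point): Open end of the rail, at (0, 333, 72): top of the steel rail where the blue open-end casting (x -23 to 23, y 333 to 370, top z 78) begins. The rail is x -11 to 11, z 46 to 72, over the middle of the bed from one casting to the other.
- carriage: Dark steel carriage on the rail; origin in the rail's section. Slides along cutter y only, from (0, 28, 59), parked over the fence, to (0, 290, 59) against the open-end casting. Starts parked within 1 mm. Block 56 x 70 mm, top z 86, round hub to z 105, nose into the fence-end casting. Free, it slides at about 3 N and stays where left. Held by the catch, it gives about 3 mm, then stops dead.
- handle (a point): Middle of the carriage's black crossbar handle with red ends: round bar 24 mm thick, 100 mm long, parallel to cutter x, 50 mm further along y than the carriage's origin, at z 170 mm. A 12 mm rod runs from its middle down towards the fence to the block; on both sides of the rod the space under and behind the bar is free down to z 110.
- catch (a joint): Angle of the travel catch, a lever on the fence-end casting, pivot (0, -50, 100), axis along y. -0.60: leans to the robot (-x); +0.60: leans away (+x). A loose weighted lever: it always lies at one end; under 1 N at the knob pushes it over and past the middle it falls by itself. On one side it holds the carriage, on the other not; which is which varies and cannot be seen. Flip it with the carriage unpulled.
- catch_knob (a point): Centre of the red ball (24 mm) at the end of the catch lever, 50 mm from the pivot: at (-28, -50, 141) or (28, -50, 141), at (0, -50, 150) when upright. The lever is a bar 11 mm wide.
- stop: Side stop that slides along the fence, on the robot's side of the tile. Origin: on the face that meets the tile, at the fence's face and at the bed's top (z 22). Slides along cutter x only, x -125 to -50, starts at x -125 to -105; needs about 3 N, stays where left. Aluminium arm 14 mm wide (behind the face, towards -x), 90 mm along y, z 24 to 37, and a blue block 40 mm wide on the fence, top z 55.
- stop_knob (a point): Middle of the black upright knob on the stop's block, 30 mm in diameter, z 55 to 85; 20 mm in -x and 9 mm in -y from the stop's origin.
- tile: The tile to be halved, blue-green, 140 x 140 x 10 mm, about 0.45 kg, with a thin dark middle line along y. Lies loose on the bed under the rail. Origin: centre of its underside; axes as the cutter's; at the start up to 0.12 rad askew, its middle at x -6 to -18 and y 90 to 102. The carriage passes freely over it. It slides on the bed at about 2 to 4 N.
- tile_corner_near (a point): Corner of the tile's fence-side edge that is nearer the robot (on the underside), at (-70, -70, 0) mm in the tile's frame.
- tile_corner_far (a point): The other corner of that edge, at (70, -70, 0) mm in the tile's frame.
- tile_near_edge (a point): Middle of the tile's edge that faces the side stop, at (-70, 0, 0) mm in the tile's frame.
- bowl_a: White bowl of tesserae, 124 mm wide, 45 mm high, origin at the middle of its foot. Leave alone.
- bowl_b: Second bowl of tesserae, the same size. Leave alone.
- pot: Terracotta pot of adhesive, 120 mm wide, 80 mm high, a wooden stick standing in it up to 130 mm. Leave alone.
- nippers: Tile nippers with red handles, lying, 160 mm long, 18 mm high; origin near the pivot. Leave alone.
- brush: Turquoise bench brush, lying, 200 mm long, 25 mm high. Leave alone.
- knife: Utility knife, lying, 160 mm long, 21 mm high. Leave alone.
- offcut: Strip of the same blue-green tile, 35 x 140 x 10 mm, lying on the bench beside the cutter. Leave alone.
There are look-alikes about, which are no part of the job. Of the things that look like the tile, the larger one is meant.

How it is judged:
By the outcome, as a careful person would: the job done as asked, in the order asked, and still so for the second after the job is handed in, with the robot touching nothing.
It also fails if it takes over 72 s, if anything falls off the work surface, if the arm or the gripper's body presses on something with over 40 N, if the wrist force passes 120 N, or if a joint passes its speed limit or range.

## Working session

There is one attempt and no reset: what is moved stays moved. The work goes in short steps, Python scripts to look and compute and a tool call to move; the robot and the scene stay as the last step left them, time stands still between calls to the robot, and variables do not carry over. Pictures are saved under pics/ and viewed, at most 10 in all, crops included, and the job is handed in when it is done.

Besides the shell and the picture viewer there is one more tool, called after ">>>" in YAML: its name, and indented under it one key for each argument. carry_out: Moves the arm, as the interface text tells. Its arguments: {"type":"object","properties":{"plan":{"type":"array","items":{"type":"number"}},"grip_force":{"type":"number"}},"required":["plan"]}

```bash
mkdir -p pics; cat > h.py <<'E'
import numpy as np, cv2
from scipy.spatial.transform import Rotation as R
from workcell import arm
def ray(cam,u,v,st=None):
    c=arm.get_calibration(cam); f=210/np.tan(np.radians(c["vertical_fov"])/2)
    a=np.array([u-c["cx"],v-c["cy"]])/f
    if cam=="wrist":
        r=np.linalg.norm(a); d=np.r_[a/max(r,1e-9)*np.sin(r),np.cos(r)]
        T=np.array(c["mount"]); st=st or arm.state(); Q=R.from_rotvec(st["tool_rot"]).as_matrix()
        return Q@T[:3,3]+np.array(st["eef_pos"]), Q@T[:3,:3]@d
    return np.array(c["eye"]), np.array(c["rotation"])@np.r_[a,1]
def at_z(cam,u,v,z,st=None):
    o,d=ray(cam,u,v,st); return o+d*(z-o[2])/d[2]
def proj(cam,p,st=None):
    c=arm.get_calibration(cam); f=210/np.tan(np.radians(c["vertical_fov"])/2)
    if cam=="wrist":
        T=np.array(c["mount"]); st=st or arm.state(); Q=R.from_rotvec(st["tool_rot"]).as_matrix()
        q=T[:3,:3].T@(Q.T@(np.array(p)-st["eef_pos"])-T[:3,3])
        r=np.arctan2(np.hypot(q[0],q[1]),q[2]); k=q[:2]/max(np.hypot(q[0],q[1]),1e-9)*r*f
        return np.array([c["cx"],c["cy"]])+k
    q=np.array(c["rotation"]).T@(np.array(p)-c["eye"]); return np.array([c["cx"],c["cy"]])+f*q[:2]/q[2]
E
python3 - <<'E'
from h import *
for c in("scene","top"):
    im,d=arm.read_camera(c); cv2.imwrite(f"pics/{c}0.png",im[:,:,::-1])
    cal=arm.get_calibration(c); print(c,np.round(cal["eye"]),cal["vertical_fov"],np.round(cal["rotation"],2).tolist())
    for q,z in(("fence_face",36),("casting_top",100),("rail_end",72),("handle",170),("catch_knob",141),("stop_knob",70),("tile_corner_near",22),("tile_corner_far",22),("tile_near_edge",22),("tile",22)):
        for r in arm.place_of(c,q)[:2]:
            print(q,round(r["p"],2),np.round(r["uv"],1),np.round(at_z(c,*r["uv"],z),1))
print(arm.state())
E
```

```text
scene [ 967. -505.  890.] 56.58948410407462 [-2.29, -0.85, 0.34]Traceback (most recent call last):
  File "<stdin>", line 7, in <module>
  File "h.py", line 13, in at_z
    o,d=ray(cam,u,v,st); return o+d*(z-o[2])/d[2]
                                             ~^^^
IndexError: invalid index to scalar variable.
```

View pics/scene0.png

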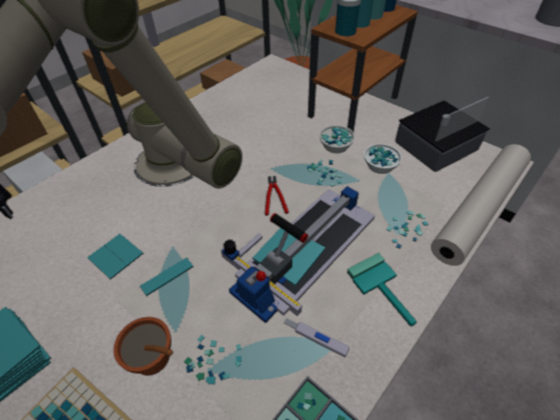

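The scene view shows the cutter around (300,240): casting and red knob at (260,275), handle at (290,228), stop knob at (230,247). The blue-green tile lies under the rail at about (285,260). Look-alikes are a smaller tile at (115,255), the offcut at (166,275) and a stack at (15,350). The tile on the bed is the one meant. The calibration's rotation is a rotation vector, so I'll fix the helper.

```bash
sed -i 's/np.array(c\["rotation"\])/R.from_rotvec(c["rotation"]).as_matrix()/' h.py
python3 - <<'E'
from h import *
for c in("scene","top"):
    im,d=arm.read_camera(c); cv2.imwrite(f"pics/{c}1.png",im[:,:,::-1])
    for q,z in(("fence_face",36),("casting_top",100),("rail_end",72),("handle",170),("catch_knob",141),("stop_knob",70),("tile_corner_near",22),("tile_corner_far",22),("tile_near_edge",22),("tile",22)):
        for r in arm.place_of(c,q)[:2]:
            print(c,q,round(r["p"],2),np.round(r["uv"],1),np.round(at_z(c,*r["uv"],z),1))
s=arm.state();print({k:np.round(v,3).tolist() for k,v in s.items()}); print(R.from_rotvec(s["tool_rot"]).as_matrix().round(3))
print(arm.get_calibration("wrist"))
E
```

```text
scene fence_face 0.57 [267.9 276.1] [ 584.3 -135.3   36. ]
scene casting_top 0.69 [250.1 277.4] [ 583.6 -192.7  100. ]
scene casting_top 0.42 [276.  267.1] [ 610.9 -132.   100. ]
scene rail_end 0.78 [344.2 197. ] [590.2 186.1  72. ]
scene handle 0.86 [286.7 228.6] [590.7 -68.4 170. ]
scene handle 0.29 [336.8 142. ] [493.  270.5 170. ]
scene catch_knob 0.66 [262.8 277.5] [ 625.1 -190.8  141. ]
scene catch_knob 0.3 [151.7 359.5] [ 586.3 -462.4  141. ]
scene stop_knob 0.6 [229.9 241.7] [ 453.5 -137.5   70. ]
scene stop_knob 0.21 [335.4 143.8] [429.2 367.5  70. ]
scene tile_corner_near 0.73 [295.5 285.2] [ 649.2 -103.6   22. ]
scene tile_corner_near 0.72 [255.4 256.7] [ 511.9 -106.5   22. ]
scene tile_corner_far 0.73 [293.  285.5] [ 644.9 -108.4   22. ]
scene tile_corner_far 0.34 [166.2 276.5] [ 378.5 -301.1   22. ]
scene tile_near_edge 0.64 [ 97.3 268.6] [ 220.1 -404.6   22. ]
scene tile_near_edge 0.57 [269.7 241.2] [506.5 -43.2  22. ]
scene tile 0.59 [290.9 254.7] [580.3 -39.8  22. ]
scene tile 0.57 [115.2 250.5] [ 205.4 -340.7   22. ]
top fence_face 0.98 [326.8 200.7] [ 580.4 -157.   
[... 1064 characters left out ...]
s': [152.934, -528.297, 404.718], 'tool_rot': [-3.11, -0.441, -0.0], 'contact_force': [0.456, -0.308, -0.597], 'ft_torque': [-0.009, 0.01, 0.011], 'finger_force': 0.0, 'grip_width': 85.304}
[[ 0.961  0.278  0.   ]
 [ 0.278 -0.961  0.   ]
 [ 0.    -0.    -1.   ]]
{'vertical_fov': 65.70646984690485, 'cx': 280.4873452895175, 'cy': 214.92220103060254, 'mount': array([[ 5.18629494e-04, -9.44450091e-01, -3.28654464e-01,
         8.48471288e+01],
       [ 9.99999804e-01,  6.05418605e-04, -1.61745147e-04,
         1.37517440e+00],
       [ 3.51733746e-04, -3.28654316e-01,  9.44450219e-01,
         2.95401556e+01],
       [ 0.00000000e+00,  0.00000000e+00,  0.00000000e+00,
         1.00000000e+00]])}
```

View pics/top1.png

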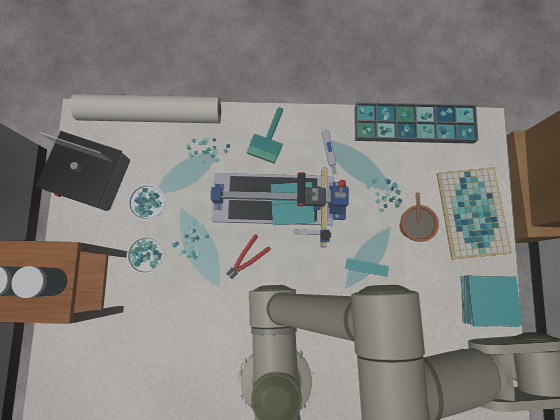

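The top view matches: casting at (340,198), red knob at (342,183), so it leans away from the robot. The stop knob is at (326,236), and the tile on the bed is at about (292,203). The other blue-green things are the offcut at (367,267) and the stack at (492,300). Next I'll move the wrist camera over the cutter.

>>> carry_out:
  plan: [54.4,-41.4,-7.5,0,0,-72,0.4,54.4,-41.4,-7.5,0,0,-72,0.4,54.4,-41.4,-7.5,0,0,-72,0.4,54.4,-41.4,-7.5,0,0,-72,0.4,54.4,-41.4,-7.5,0,0,-72,0.4,54.4,-41.4,-7.5,0,0,-72,0.4,54.4,-41.4,-7.5,0,0,-72,0.4,54.4,-41.4,-7.5,0,0,-72,0.4,54.4,-41.4,-7.5,0,0,-72,0.4,54.4,-41.4,-7.5,0,0,-72,0.4,54.4,-41.4,-7.5,0,0,-72,0.4,54.4,-41.4,-7.5,0,0,-72,0.4]

```text
t: 2.7
eef_pos: [561.7, 23.7, 479.3]
tool_rot: [-2.251, -2.191, -0.001]
contact_force: [0.3, -0.5, -0.4]
grip_width: 50.9
finger_force: 0.0
```

>>> carry_out:
  plan: [0,0,0,0,0,0,0.4,0,0,0,0,0,0,0.4,0,0,0,0,0,0,0.4,0,0,0,0,0,0,0.4]

```text
t: 3.2
eef_pos: [560.1, 20.1, 479.9]
tool_rot: [2.258, 2.184, 0.0]
contact_force: [0.0, -0.4, -0.8]
grip_width: 51.4
finger_force: 0.0
```

```bash
python3 - <<'E'
from h import *
s=arm.state(); im,d=arm.read_camera("wrist"); cv2.imwrite("pics/w1.png",cv2.resize(im[:,:,::-1],(800,600))); np.savez("w1.npz",im=im,d=d)
print(s["joints"],np.round(s["eef_pos"],1),s["grip_width"],R.from_rotvec(s["tool_rot"]).as_matrix().round(3).tolist())
for q,z in(("fence_face",36),("casting_top",100),("rail_end",72),("handle",170),("catch_knob",141),("stop_knob",85),("tile_corner_near",32),("tile_corner_far",32),("tile_near_edge",32),("tile",32)):
    for r in arm.place_of("wrist",q)[:2]:
        print(q,round(r["p"],2),np.round(r["uv"],1),np.round(at_z("wrist",*r["uv"],z,s),1))
E
```

```text
[-1.75405483e-01  3.59507192e-01  1.11522655e+00  2.43191605e-05
  1.66666053e+00 -1.41982216e-01] [560.1  20.1 479.9] 51.42735051200632 [[0.033, 0.999, 0.0], [0.999, -0.033, -0.0], [-0.0, 0.0, -1.0]]
casting_top 0.55 [306.9 331.2] [ 590.1 -188.4  100. ]
rail_end 0.69 [251.3 261.4] [518.7 -91.   72. ]
rail_end 0.67 [302.9  32.1] [591.7 190.6  72. ]
handle 0.66 [310.1 282.7] [587.5 -66.8 170. ]
catch_knob 0.59 [330.2 353.8] [ 617.6 -195.3  141. ]
catch_knob 0.46 [414.1 273.4] [712.2 -80.7 141. ]
tile_corner_near 0.74 [247.9 259. ] [ 509.4 -107.6   32. ]
tile_corner_far 0.71 [342.  253.1] [ 645.5 -103.1   32. ]
tile_corner_far 0.54 [330.1 349.6] [ 636.  -290.3   32. ]
tile_near_edge 0.77 [242.8 219.2] [506.6 -46.3  32. ]
tile 0.91 [290.8 213.5] [572.7 -40.2  32. ]
tile 0.58 [113.  356.7] [ 219.4 -326.3   32. ]
```

View pics/w1.png

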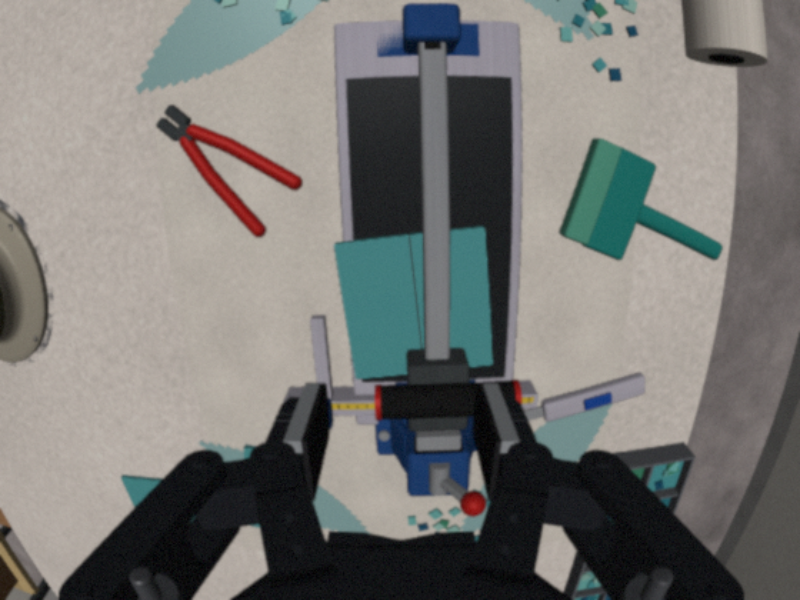

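The wrist view (800×600) shows the rail from (432,45) to (438,350) and the tile's far-side edge from (337,243) to (487,228). The handle bar is at (447,400), the red catch knob at (473,503) leaning away, and the stop arm at (321,350). Next I'll fit the cutter frame.

```bash
python3 - <<'E'
from h import *
P=lambda u,v,z: at_z("wrist",u*.7,v*.7,z)[:2].round(1)
for n,u,v,z in(("railtopL",419,60,72),("railtopR",445,60,72),("railbotL",425,345,72),("railbotR",452,345,72),("bedTL",335,27,22),("bedTR",521,25,22),("bedL2",350,215,22),("bedR2",517,240,22),("castEnd",432,45,72),("fenceR",536,383,36),("handleL",376,403,170),("handleR",521,393,170),("handC",448,400,182),("knob",473,503,141),("tile TL",336,243,32),("tile TR",487,228,32),("tile BR",493,372,32),("tile BL",358,381,32),("stopEndL",311,318,37),("stopEndR",325,316,37)):
    print(n,P(u,v,z))
E
```

```text
railtopL [580.3 179.3]
railtopR [601.  179.2]
railbotL [579.8 -63.7]
railbotR [603.9 -64.6]
bedTL [507.8 225.4]
bedTR [678.  226.3]
bedL2 [514.6  47.3]
bedR2 [671.9  19.6]
castEnd [591.1 192. ]
fenceR [ 697.2 -128. ]
handleL [540.8 -63.6]
handleR [643.5 -60.3]
handC [590.  -55.8]
knob [ 619.  -191.5]
tile TL [501.3  23.2]
tile TR [640.5  33.2]
tile BR [ 651.  -114.5]
tile BL [ 512.7 -119.7]
stopEndL [472.3 -47.8]
stopEndR [486.2 -46.2]
```

>>> carry_out:
  plan: [-11.9,3.5,0,0,0,-2,0.4,-11.9,3.5,0,0,0,-2,0.4,-11.9,3.5,0,0,0,-2,0.4,-11.9,3.5,5.6,0,0,-2,0.4,-11.9,3.5,11.2,0,0,-2,0.4,-11.9,3.5,16.8,0,0,-2,0.4,-11.9,3.5,16.8,0,0,-2,0.4,-11.9,3.5,16.8,0,0,-2,0.4,-11.9,3.5,16.8,0,0,-2,0.4]

```text
t: 4.88
eef_pos: [591.8, -99.3, 314.4]
tool_rot: [2.215, 2.222, 0.003]
contact_force: [1.2, -0.6, -0.4]
grip_width: 51.3
finger_force: 0.0
```

>>> carry_out:
  plan: [0.4,0,0,0,0,0,0.4,0.8,0,0,0,0,0,0.4,1.0,0,0,0,0,0,0.4,1.2,0,0,0,0,0,0.4,1.2,0,0,0,0,0,0.4]

```text
t: 5.5
eef_pos: [591.5, -87.3, 311.7]
tool_rot: [-2.218, -2.224, 0.0]
contact_force: [0.1, -0.1, -0.4]
grip_width: 50.8
finger_force: 0.0
```

Now small steps, watching the force.

>>> carry_out:
  plan: [0.2,0,0,0,0,0,0.4,0.3,0,0,0,0,0,0.4,0.4,0,0,0,0,0,0.4,0.4,0,0,0,0,0,0.4]

```text
t: 6.0
eef_pos: [591.5, -83.6, 311.7]
tool_rot: [2.219, 2.224, -0.0]
contact_force: [-0.8, -3.0, -0.6]
grip_width: 51.2
finger_force: 1.5
```

>>> carry_out:
  plan: [0.1,0,0,0,0,0,0.4,0.2,0,0,0,0,0,0.4,0.2,0,0,0,0,0,0.4]

```text
t: 6.38
eef_pos: [591.4, -81.3, 311.7]
tool_rot: [-2.218, -2.224, -0.0]
contact_force: [0.1, -2.3, -0.7]
grip_width: 51.4
finger_force: 1.2
```

>>> carry_out:
  plan: [0.1,0,0,0,0,0,0.4,0.2,0,0,0,0,0,0.4,0.2,0,0,0,0,0,0.4]

```text
t: 6.75
eef_pos: [591.4, -79.3, 311.7]
tool_rot: [-2.218, -2.224, -0.0]
contact_force: [0.1, -2.1, -1.1]
grip_width: 51.4
finger_force: 1.1
```

>>> carry_out:
  plan: [0.1,0,0,0,0,0,0.4,0.2,0,0,0,0,0,0.4,0.2,0,0,0,0,0,0.4]

```text
t: 7.12
eef_pos: [591.4, -77.3, 311.7]
tool_rot: [-2.218, -2.224, -0.0]
contact_force: [0.4, -2.9, -0.4]
grip_width: 51.3
finger_force: 1.1
```

>>> carry_out:
  plan: [0.1,0,0,0,0,0,0.4,0.2,0,0,0,0,0,0.4,0.2,0,0,0,0,0,0.4]

```text
t: 7.5
eef_pos: [591.4, -75.3, 311.7]
tool_rot: [-2.218, -2.224, -0.0]
contact_force: [-0.0, -1.3, -0.8]
grip_width: 51.2
finger_force: 1.1
```

The carriage is free: 8 mm of travel at about 3 N, so the lever stays as it is. I'll run the carriage to the open end.

>>> carry_out:
  plan: [1,0,0,0,0,0,0.4,3,0,0,0,0,0,0.4,5.5,0,0,0,0,0,0.4,8,0,0,0,0,0,0.4,10.5,0,0,0,0,0,0.4,13,0,0,0,0,0,0.4,15.5,0,0,0,0,0,0.4,18,0,0,0,0,0,0.4,20.5,0,0,0,0,0,0.4,22.5,0,0,0,0,0,0.4,23.5,0,0,0,0,0,0.4,24,0,0,0,0,0,0.4]

```text
t: 9.0
eef_pos: [590.7, 165.0, 311.8]
tool_rot: [-2.218, -2.225, 0.001]
contact_force: [-0.7, -3.0, 2.8]
grip_width: 51.0
finger_force: 1.6
```

>>> carry_out:
  plan: [0.2,0,0,0,0,0,0.4,0.4,0,0,0,0,0,0.4,0.6,0,0,0,0,0,0.4,0.8,0,0,0,0,0,0.4,0.9,0,0,0,0,0,0.4,0.9,0,0,0,0,0,0.4]

```text
t: 9.75
eef_pos: [590.8, 173.7, 311.7]
tool_rot: [-2.218, -2.224, -0.0]
contact_force: [-0.9, -1.7, 0.9]
grip_width: 51.3
finger_force: 1.0
```

>>> carry_out:
  plan: [0.1,0,0,0,0,0,0.4,0.2,0,0,0,0,0,0.4,0.3,0,0,0,0,0,0.4,0.3,0,0,0,0,0,0.4]

```text
t: 10.25
eef_pos: [590.8, 176.7, 311.7]
tool_rot: [-2.218, -2.224, -0.0]
contact_force: [-0.5, -2.5, 1.6]
grip_width: 51.1
finger_force: 1.1
```

>>> carry_out:
  plan: [0.1,0,0,0,0,0,0.4,0.2,0,0,0,0,0,0.4,0.2,0,0,0,0,0,0.4]

```text
t: 10.62
eef_pos: [590.9, 177.8, 311.7]
tool_rot: [2.219, 2.222, -0.003]
contact_force: [-2.3, -9.4, 1.3]
grip_width: 51.1
finger_force: 4.6
```

>>> carry_out:
  plan: [0.1,0,0,0,0,0,0.4,0.2,0,0,0,0,0,0.4,0.2,0,0,0,0,0,0.4]

```text
t: 11.0
eef_pos: [591.0, 178.4, 311.7]
tool_rot: [2.219, 2.22, -0.007]
contact_force: [-3.4, -18.4, 2.4]
grip_width: 51.5
finger_force: 9.3
```

>>> carry_out:
  plan: [-1,0,0,0,0,0,0.4,-4,0,0,0,0,0,0.2,-9,0,-5,0,0,0,0,-14,0,-10,0,0,0,0,-14,0,-14,0,0,0,0,-14,0,-14,0,0,0,0,-14,0,-14,0,0,0,0,-14,0,-14,0,0,0,0]

```text
t: 12.0
eef_pos: [591.2, 41.1, 450.3]
tool_rot: [-2.216, -2.224, 0.002]
contact_force: [-0.7, -0.3, -0.3]
grip_width: 85.2
finger_force: 0.0
```

```bash
cat > look.py <<'E'
from h import *
import sys
s=arm.state(); im,d=arm.read_camera("wrist"); big=cv2.resize(im,(800,600),interpolation=cv2.INTER_CUBIC); cv2.imwrite(sys.argv[1],big[:,:,::-1]); np.savez("w.npz",im=im,d=d)
import json; json.dump({k:np.array(s[k]).tolist() for k in("eef_pos","tool_rot")},open("s.json","w"))
print(np.round(s["eef_pos"],1),np.round(s["tool_rot"],3))
# tile: teal mask, square fitted in world at z=32
hsv=cv2.cvtColor(im,cv2.COLOR_RGB2HSV); m=cv2.inRange(hsv,(82,70,40),(100,255,255))
v,u=np.nonzero(m); W=np.array([at_z("wrist",a,b,32,s)[:2] for a,b in zip(u,v)])
k=(abs(W[:,0]-585)<105)&(W[:,1]>-175)&(W[:,1]<70); W=W[k]
h=cv2.convexHull(W.astype(np.float32)); r=cv2.minAreaRect(h); print("tile",r, cv2.boxPoints(r).round(1).tolist())
E
python3 look.py pics/w2.png
```

```text
[591.2  41.1 450.3] [-2.216e+00 -2.224e+00  2.000e-03]Traceback (most recent call last):
  File "look.py", line 8, in <module>
    v,u=np.nonzero(m); W=np.array([at_z("wrist",a,b,32,s)[:2] for a,b in zip(u,v)])
                                   ~~~~^^^^^^^^^^^^^^^^^^
  File "h.py", line 13, in at_z
    o,d=ray(cam,u,v,st); return o+d*(z-o[2])/d[2]
        ~~~^^^^^^^^^^^^
  File "h.py", line 5, in ray
    c=arm.get_calibration(cam); f=210/np.tan(np.radians(c["vertical_fov"])/2)
ValueError: time passes only in moves, steps and waits
```

View pics/w2.png

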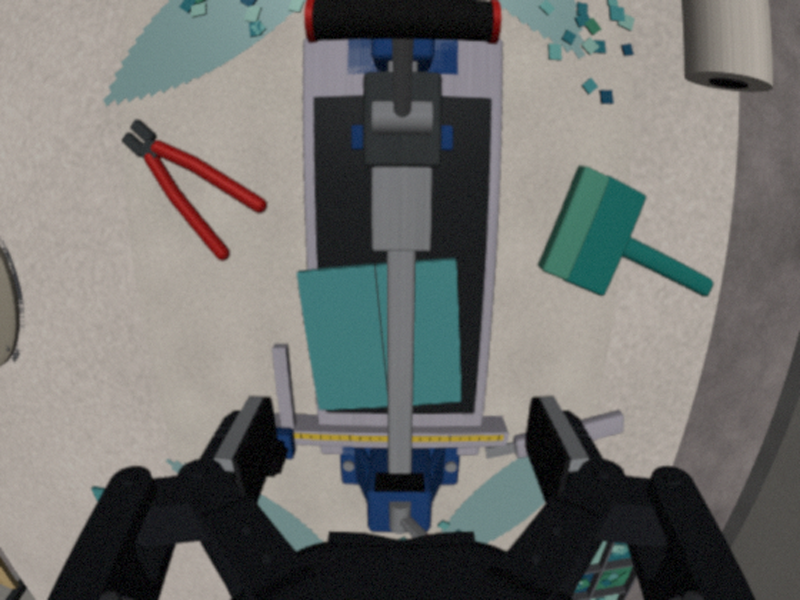

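Here the carriage is at the open end, with its block at (402,120) and its nose ending at (402,250). The tile's corners are about (298,271), (457,259), (461,402) and (322,411), and the fence scale is at v≈437. Next: tile pose and nose height.

```bash
sed -i 's/^from workcell import arm/from workcell import arm\nimport functools\ncal=functools.lru_cache(None)(lambda n:arm.get_calibration(n))/; s/c=arm.get_calibration(cam)/c=cal(cam)/' h.py
python3 - <<'E'
from h import *
import json; s=json.load(open("s.json")); z=np.load("w.npz"); im,d=z["im"],z["d"]
P=lambda u,v,h: at_z("wrist",u*.7,v*.7,h,s)[:2].round(1)
for n,u,v,h in(("TL",298,271,32),("TR",457,259,32),("BR",461,402,32),("BL",317,410,32),("lineTop",376,264,32),("bedL",306,120,22),("bedR",500,120,22),("bedL2",318,400,22),("bedR2",483,400,22),("noseL",372,248,80),("noseR",431,248,80),("railL",388,300,72),("railR",413,300,72),("railL2",388,440,72),("railR2",413,440,72),("fenceL",296,420,36),("fenceR",505,417,36),("stopEnd",281,346,37),("stopfaceEnd",289,346,37),("stopface",294,415,37)): print(n,P(u,v,h))
for n,u,v in(("nose",402,230),("nose2",402,180),("rail",400,300),("block",380,100),("hub",402,117),("tile",340,330)):
    o,r=ray("wrist",u*.7,v*.7,s); T=np.array(cal("wrist")["mount"]); ax=R.from_rotvec(s["tool_rot"]).as_matrix()@T[:3,2]
    print(n,(o+r*d[int(v*.7),int(u*.7)]/(r@ax)).round(1))
E
```

```text
TL [500.4  22.9]
TR [639.1  33.8]
BR [ 649.8 -107.8]
BL [ 508.3 -118.5]
lineTop [569.3  28.9]
bedL [509.7 154. ]
bedR [674.4 154.8]
bedL2 [ 508.2 -112.8]
bedR2 [ 673.6 -111.9]
noseL [569.1  53.1]
noseR [613.3  53.3]
railL [580.7   9.5]
railR [600.5   9.6]
railL2 [ 579.7 -124.5]
railR2 [ 602.5 -124.4]
fenceL [ 486.7 -128.7]
fenceR [ 694.8 -124. ]
stopEnd [480.2 -47.2]
stopfaceEnd [487.9 -47. ]
stopface [ 485.5 -122.2]
nose [591.5  69.7  96.9]
nose2 [591.3 105.1  97. ]
rail [590.2  10.   73.4]
block [575.7 162.2  86.7]
hub [591.2 148.2 108. ]
tile [535.9 -32.   33.4]
```

The nose top is at z≈97, ends at y≈57 and is ±21 wide. So I'll straddle the rail with a half-closed gripper tilted 15°, which clears both nose and rail, and come down just behind the tile.

>>> carry_out:
  plan: [-3.6,0,5,0,10,0,0.5,-3.6,0,10,0,15,0,0.5,-3.6,0,15,0,15,0,0.5,-3.6,0,16,0,15,0,0.5,-3.6,0,18,0,15,0,0.5,-3.6,0,20,0,15,0,0.5,-3.6,0,22,0,15,0,0.5,-3.6,0,24,0,15,0,0.5,-3.6,0,25,0,15,0,0.5,-3.6,0,25,0,15,0,0.5]

```text
t: 13.3
eef_pos: [591.6, 4.7, 202.1]
tool_rot: [-2.079, -2.085, -0.274]
contact_force: [-0.5, 0.6, 0.2]
grip_width: 42.9
finger_force: 0.0
```

```bash
python3 - <<'E'
from h import *
s=arm.state(); im,d=arm.read_camera("wrist"); im2,_=arm.read_camera("scene")
a=cv2.resize(im,(533,400)); b=cv2.resize(im2[130:330,180:420],(267*1,222)); o=np.zeros((400,800,3),np.uint8); o[:,:533]=a; o[:222,533:]=b
cv2.imwrite("pics/w3.png",o[:,:,::-1]); print(np.round(s["eef_pos"],1),s["contact_force"],s["grip_width"])
E
```

```text
[591.6   4.7 202.1] [-0.46559026  0.63094059  0.24286754] 42.94135398273234
```

View pics/w3.png

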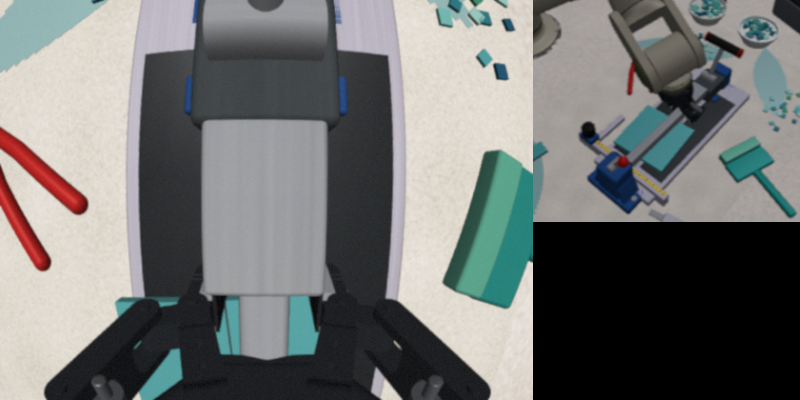

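>>> carry_out:
  plan: [0,0,0.3,0,0,0,0.5,-0.1,0,0.6,0,0,0,0.5,-0.12,0,0.8,0,0,0,0.5,-0.12,0,0.9,0,0,0,0.5,-0.12,0,0.9,0,0,0,0.5]

```text
t: 14.02
eef_pos: [591.2, 5.8, 192.7]
tool_rot: [-2.079, -2.084, -0.274]
contact_force: [-0.4, -0.5, -0.4]
grip_width: 42.6
finger_force: 0.0
```

>>> carry_out:
  plan: [-0.3,0,-0.08,0,0,0,0.5,-0.7,0,-0.19,0,0,0,0.5,-1.1,0,-0.3,0,0,0,0.5,-1.5,0,-0.4,0,0,0,0.5,-1.9,0,-0.51,0,0,0,0.5,-2.3,0,-0.62,0,0,0,0.5,-2.6,0,-0.7,0,0,0,0.5,-2.6,0,-0.7,0,0,0,0.5]

```text
t: 15.02
eef_pos: [591.2, -21.5, 192.7]
tool_rot: [-2.079, -2.084, -0.273]
contact_force: [-0.0, 0.1, 1.4]
grip_width: 42.6
finger_force: 0.2
```

>>> carry_out:
  plan: [-0.15,0,-0.04,0,0,0,0.5,-0.3,0,-0.08,0,0,0,0.5,-0.4,0,-0.11,0,0,0,0.5,-0.5,0,-0.13,0,0,0,0.5,-0.5,0,-0.13,0,0,0,0.5]

```text
t: 15.65
eef_pos: [591.3, -26.4, 192.7]
tool_rot: [-2.079, -2.084, -0.274]
contact_force: [-0.1, 1.3, -0.2]
grip_width: 42.5
finger_force: 0.9
```

>>> carry_out:
  plan: [-0.15,0,-0.04,0,0,0,0.5,-0.3,0,-0.08,0,0,0,0.5,-0.4,0,-0.11,0,0,0,0.5,-0.4,0,-0.11,0,0,0,0.5]

```text
t: 16.15
eef_pos: [591.3, -30.6, 192.7]
tool_rot: [-2.079, -2.084, -0.274]
contact_force: [0.4, 1.9, 0.4]
grip_width: 42.7
finger_force: 0.7
```

>>> carry_out:
  plan: [-0.15,0,-0.04,0,0,0,0.5,-0.3,0,-0.08,0,0,0,0.5,-0.3,0,-0.08,0,0,0,0.5]

```text
t: 16.52
eef_pos: [591.4, -32.5, 192.6]
tool_rot: [-2.077, -2.082, -0.277]
contact_force: [2.3, 10.7, -0.8]
grip_width: 42.9
finger_force: 5.1
```

>>> carry_out:
  plan: [-0.15,0,-0.04,0,0,0,0.5,-0.3,0,-0.08,0,0,0,0.5,-0.3,0,-0.08,0,0,0,0.5]

```text
t: 16.9
eef_pos: [591.4, -33.6, 192.4]
tool_rot: [-2.074, -2.08, -0.281]
contact_force: [4.7, 24.3, -0.6]
grip_width: 42.6
finger_force: 11.6
```

>>> carry_out:
  plan: [0.5,0,0.13,0,0,0,0.5,1.2,0,0.31,0,0,0,0.5,2.2,0,-3.5,0,0,0,0.5,3.7,0,-9,0,0,0,0.3,5.5,0,-14.5,0,-8,0,0,7.8,0,-21.5,0,-15,0,0,7.8,0,-21.5,0,-15,0,0,7.8,0,-21.5,0,-15,0,0,7.8,0,-21.5,0,-15,0,0]

```text
t: 18.02
eef_pos: [591.4, -17.3, 418.6]
tool_rot: [-2.217, -2.221, 0.003]
contact_force: [-0.6, -0.1, 0.1]
grip_width: 85.8
finger_force: 0.0
```

```bash
sed -i '/^# tile/,$d' look.py; echo 'for r in arm.place_of("wrist","stop_knob")[:2]: print(r["p"],np.round(r["uv"]/np.array(.7),1),at_z("wrist",*r["uv"],85,s).round(1))' >> look.py; python3 look.py pics/w4.png
```

```text
[591.4 -17.3 418.6] [-2.217 -2.221  0.003]
```

View pics/w4.png

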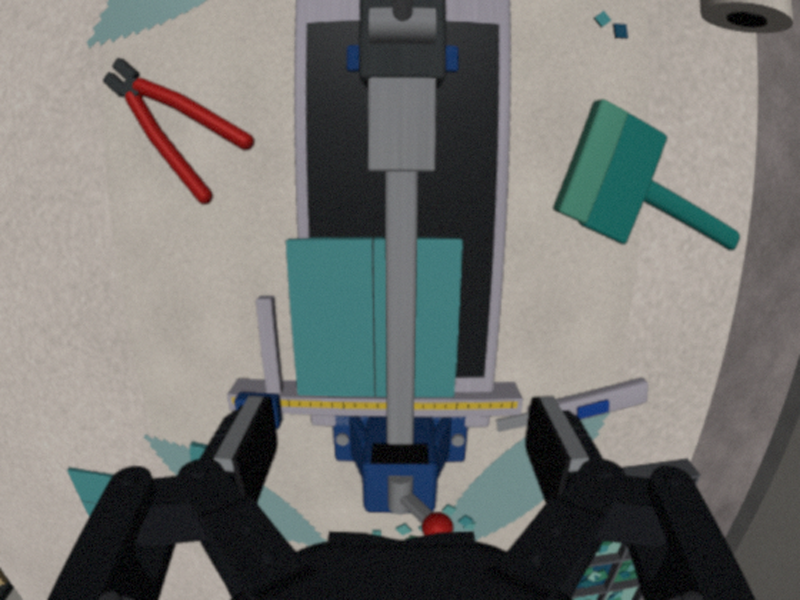

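The tile now lies square against the fence, from (297,396) to (456,396), with its middle line at u≈374, left of the rail at 400. The stop arm's face is at u≈272–281 and its block is at (257,405), partly behind the finger.

```bash
python3 - <<'E'
from h import *
import json; s=json.load(open("s.json"))
P=lambda u,v,h: at_z("wrist",u*.7,v*.7,h,s)[:2].round(1)
for n,u,v,h in(("TL",288,240,32),("TR",462,239,32),("BR",456,396,32),("BL",297,396,32),("lineT",373,240,32),("lineB",376,394,32),("railL",387,240,72),("railR",416,240,72),("railL2",387,400,72),("railR2",414,400,72),("bedL",298,120,22),("bedR",509,120,22),("bedL3",309,235,22),("bedR3",503,235,22),("stopArmTipL",257,297,37),("stopArmTipR",272,297,37),("stopArmBR",282,388,37),("blockTR",279,393,55),("blockTL",238,393,55),("knobtop?",255,402,85)): print(n,P(u,v,h))
E
```

```text
TL [500.6  -1.3]
TR [638.4  -0.8]
BR [ 639.8 -140.8]
BL [ 497.4 -142.5]
lineT [568.7  -2.1]
lineB [ 568.9 -138.7]
railL [581.    5.5]
railR [601.    5.6]
railL2 [ 580.  -121.1]
railR2 [ 601.3 -121. ]
bedL [509.6  93.9]
bedR [674.9  94.6]
bedL3 [516.    0.6]
bedR3 [673.3   1.3]
stopArmTipL [472.1 -47.4]
stopArmTipR [485.2 -47.4]
stopArmBR [ 485.7 -131.9]
blockTR [ 487.9 -126.8]
blockTL [ 450.3 -128.5]
knobtop? [ 476.2 -118.6]
```

>>> carry_out:
  plan: [-6,-6,0,0,0,0,0.3,-13.3,-12.6,0,0,0,0,0.3,-13.3,-12.6,0,0,0,0,0.3,-13.3,-12.6,6,0,0,0,0.3,-13.3,-12.6,10,0,0,0,0.3,-13.3,-12.6,12,0,0,0,0.3,-13.3,-12.6,12,0,0,0,0.3]

```text
t: 19.0
eef_pos: [465.4, -150.4, 299.0]
tool_rot: [-2.216, -2.221, 0.001]
contact_force: [-0.2, -0.2, 1.2]
grip_width: 59.7
finger_force: 0.0
```

```bash
python3 look.py pics/w5.png; python3 - <<'E'
from h import *
im,_=arm.read_camera("scene"); a=cv2.imread("pics/w5.png"); o=np.zeros((600,800,3),np.uint8); o[:300,:400]=cv2.resize(a,(400,300)); o[:480,400:]=cv2.resize(im[190:310,190:290],(400,480))[:,:,::-1]; cv2.imwrite("pics/w5c.png",o)
E
```

```text
[ 465.4 -150.4  299. ] [-2.216e+00 -2.221e+00  1.000e-03]
0.63 [396.9 354.1] [ 463.3 -152.2   85. ]
```

View pics/w5c.png

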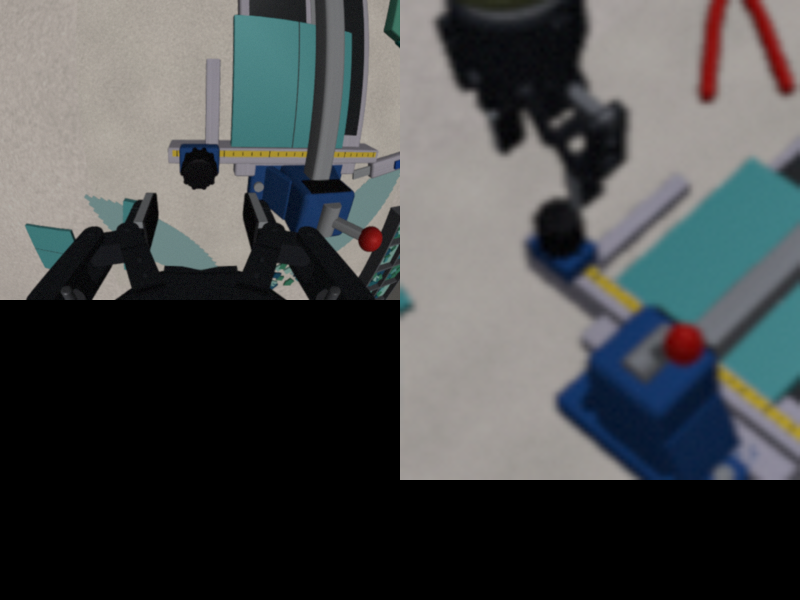

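The knob is at (198,168) in the left half, between the fingers. The measured position agrees within 2 mm, so I'll descend and grip.

>>> carry_out:
  plan: [-0.1,-0.2,3,0,0,0,0.3,-0.1,-0.2,5,0,0,0,0.3,-0.1,-0.2,6.2,0,0,0,0.3,-0.1,-0.2,6.4,0,0,0,0.3,-0.1,-0.2,6.4,0,0,0,0.5,-0.1,-0.2,6.4,0,0,0,0.75,-0.1,-0.2,6.4,0,0,0,0.75,-0.1,-0.2,6.4,0,0,0,0.75]
  grip_force: 25

```text
t: 20.15
eef_pos: [463.7, -151.4, 237.4]
tool_rot: [2.217, 2.223, 0.001]
contact_force: [-2.1, 0.2, 6.3]
grip_width: 29.1
finger_force: 25.1
```

>>> carry_out:
  plan: [0,0.4,0,0,0,0,0.75,0,0.8,0,0,0,0,0.75,0,1.1,0,0,0,0,0.75,0,1.4,0,0,0,0,0.75,0,1.7,0,0,0,0,0.75,0,2.0,0,0,0,0,0.75,0,2.3,0,0,0,0,0.75,0,2.6,0,0,0,0,0.75,0,2.9,0,0,0,0,0.75,0,3.1,0,0,0,0,0.75,0,3.1,0,0,0,0,0.75]

```text
t: 21.52
eef_pos: [494.4, -151.4, 237.4]
tool_rot: [2.218, 2.224, -0.001]
contact_force: [-3.9, -1.7, 6.9]
grip_width: 29.4
finger_force: 25.4
```

```bash
python3 look.py pics/w6.png
```

```text
[ 494.4 -151.4  237.4] [ 2.218e+00  2.224e+00 -1.000e-03]
0.6 [398.6 425.6] [ 494.1 -150.2   85. ]
```

View pics/w6.png

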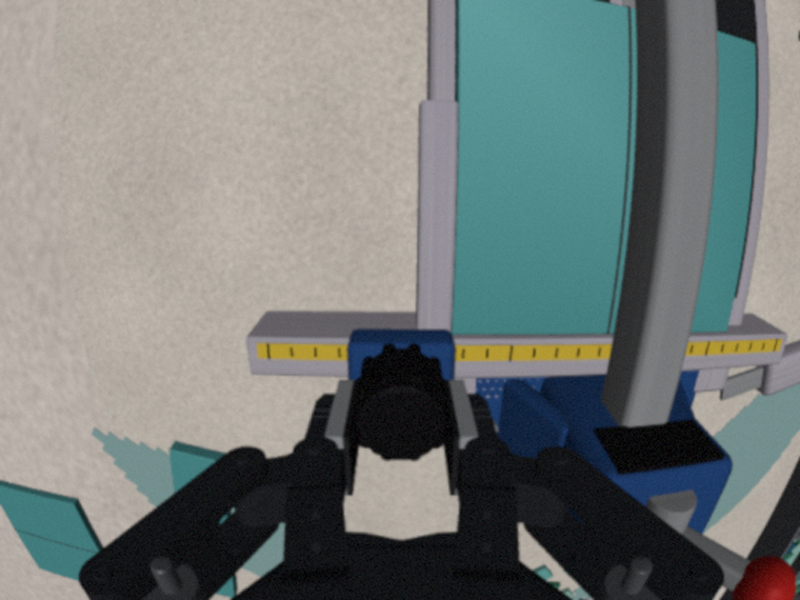

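The stop's arm touches the tile along u≈456 and has pushed it. The middle line runs from (612,330) to (631,15), still left of the rail. I'll measure what remains.

```bash
python3 - <<'E'
from h import *
import json; s=json.load(open("s.json"))
P=lambda u,v,h: at_z("wrist",u*.7,v*.7,h,s)[:2].round(1)
for n,u,v,h in(("lineB",612,328,32),("lineM",625,170,32),("lineT",631,15,32),("tileL",455,328,32),("tileL2",458,20,32),("tileR B",728,330,32),("railR B",683,375,72),("railR M",712,170,72),("railR T",718,15,72),("railL B",637,375,72),("railL M",664,170,72),("railLT",667,15,72),("bedL",429,50,22),("bedR",738,300,22)): print(n,P(u,v,h))
E
```

```text
lineB [ 587.4 -138.6]
lineM [584.9 -70.4]
lineT [586.9  -4.5]
tileL [ 516.9 -138.2]
tileL2 [515.6 -16.3]
tileR B [ 656.5 -140.7]
railR B [ 601.9 -142.2]
railR M [599.5 -65.9]
railR T [601.7 -10.2]
railL B [ 580.4 -141.1]
railL M [579.1 -68.3]
railLT [579.7 -15.8]
bedL [505.4 -26.7]
bedR [ 668.3 -128.3]
```

>>> carry_out:
  plan: [0,0.15,0,0,0,0,0.75,0,0.3,0,0,0,0,0.75,0,0.4,0,0,0,0,0.75,0,0.4,0,0,0,0,0.75,0,0.4,0,0,0,0,0.75]

```text
t: 22.25
eef_pos: [498.3, -151.4, 237.4]
tool_rot: [2.218, 2.224, -0.002]
contact_force: [-5.6, -0.6, 7.5]
grip_width: 28.7
finger_force: 25.4
```

```bash
python3 look.py pics/w7.png; python3 - <<'E'
from h import *
import json; s=json.load(open("s.json")); im=np.load("w.npz")["im"].astype(float)
# line profile: dark minimum over teal rows; edges of tile L, rail edges via gradients along rows
g=cv2.GaussianBlur(im,(3,3),0)
for v in (60,120,180,215):
    row=g[v].mean(1); red=g[v][:,0]
    gr=np.diff(row); idx=[i for i in range(290,540) if abs(gr[i])>6 and abs(gr[i])>=abs(gr[i-1]) and abs(gr[i])>=abs(gr[i+1])]
    print(v,[(i+.5,int(gr[i]),at_z("wrist",i+.5,v,32,s)[0].round(1),at_z("wrist",i+.5,v,72,s)[0].round(1)) for i in idx])
E
```

```text
[ 498.3 -151.4  237.4] [ 2.218e+00  2.224e+00 -2.000e-03]
0.95 [397.9 428.6] [ 497.7 -151.4   85. ]
60 [(291.5, -28, np.float64(504.0), np.float64(502.7)), (294.5, 15, np.float64(505.6), np.float64(503.9)), (311.5, -33, np.float64(514.6), np.float64(510.9)), (320.5, 24, np.float64(519.3), np.float64(514.6)), (439.5, -24, np.float64(588.7), np.float64(568.1)), (460.5, 11, np.float64(603.1), np.float64(579.3)), (528.5, 11, np.float64(659.3), np.float64(622.7)), (534.5, 11, np.float64(665.2), np.float64(627.2))]
120 [(291.5, -28, np.float64(504.2), np.float64(502.9)), (294.5, 17, np.float64(505.8), np.float64(504.1)), (318.5, -14, np.float64(518.7), np.float64(514.1)), (436.5, -26, np.float64(588.1), np.float64(567.7)), (457.5, 12, np.float64(602.6), np.float64(578.9)), (526.5, 14, np.float64(659.7), np.float64(623.0)), (532.5, 10, np.float64(665.6), np.float64(627.5))]
180 [(290.5, -32, np.float64(504.0), np.float64(502.7)), (293.5, 18, np.float64(505.6), np.float64(504.0)), (316.5, -14, np.float64(518.5), np.float64(513.9)), (431.5, -24, np.float64(588.4), np.float64(567.9)), (451.5, 13, np.float64(602.6), np.float64(578.9)), (518.5, 14, np.float64(659.1), np.float64(622.5)), (524.5, 10, np.float64(665.0), np.float64(627.1))]
215 [(292.5, 18, np.float64(505.4), np.float64(503.8)), (315.5, -12, np.float64(518.6), np.float64(514.0)), (426.5, -21, np.float64(588.2), np.float64(567.7)), (446.5, 12, np.float64(602.8), np.float64(579.0)), (512.5, 13, np.float64(659.6), np.float64(622.9)), (517.5, 13, np.float64(664.7), np.float64(626.8))]
```

About 1 to 1.5 mm remains. I'll move 1 mm, release, and check from directly above.

>>> carry_out:
  plan: [0,0.1,0,0,0,0,0.75,0,0.1,0,0,0,0,0.75,0,0.1,0,0,0,0,0.4,0,0.1,0,0,0,0,0.3,0,0.1,-3,0,0,0,0.3,0,0.1,-8,0,0,0,0.3,4,3,-13,0,0,0,0.3,10,9.1,-17,0,0,0,0.2,11,9.1,-18,0,0,0,0,11,9.1,-18,0,0,0,0,11,9.1,-18,0,0,0,0,11,9.1,-18,0,0,0,0]

```text
t: 23.85
eef_pos: [589.0, -41.9, 415.8]
tool_rot: [-2.219, -2.222, 0.002]
contact_force: [0.6, 0.0, -0.1]
grip_width: 85.6
finger_force: 0.0
```

```bash
python3 look.py pics/w8.png; cat > edges.py <<'E'
from h import *
import json; s=json.load(open("s.json")); im=np.load("w.npz")["im"].astype(float)
g=cv2.GaussianBlur(im,(3,3),0)
for v in (150,175,185,200,220,240,260):
    row=g[v].mean(1); gr=np.diff(row); o=[]
    for i in range(180,380):
        a=abs(gr[i-1:i+2])
        if a[1]>5 and a[1]>=a[0] and a[1]>a[2]:
            u=i+.5+.5*(a[0]-a[2])/(a[0]-2*a[1]+a[2]); o.append((round(u,1),int(gr[i]))+tuple(round(float(at_z("wrist",u,v,h,s)[0]),1) for h in(22,32,72)))
    print(v,o)
E
python3 edges.py
```

```text
[589.  -41.9 415.8] [-2.219e+00 -2.222e+00  2.000e-03]
0.72 [287.  413.6] [ 500.5 -150.9   85. ]
150 [(np.float64(207.4), -13, 505.2, 507.5, 516.7), (np.float64(215.7), -30, 514.9, 516.9, 525.1), (np.float64(218.8), 18, 518.5, 520.5, 528.2), (np.float64(272.6), 8, 579.7, 579.9, 581.0), (np.float64(291.7), -10, 601.1, 600.8, 599.5), (np.float64(294.7), 6, 604.6, 604.2, 602.5), (np.float64(344.9), -21, 661.8, 659.8, 651.9), (np.float64(348.2), 34, 665.6, 663.5, 655.1), (np.float64(356.5), 12, 675.4, 673.0, 663.6)]
175 [(np.float64(208.6), -10, 505.2, 507.5, 516.7), (np.float64(216.8), -34, 514.9, 516.9, 525.1), (np.float64(219.7), 23, 518.3, 520.3, 528.1), (np.float64(272.6), 7, 579.6, 579.9, 580.9), (np.float64(291.3), -10, 600.9, 600.6, 599.3), (np.float64(294.1), 5, 604.2, 603.8, 602.2), (np.float64(343.6), -23, 661.6, 659.6, 651.7), (np.float64(346.8), 33, 665.4, 663.3, 655.0), (np.float64(354.9), 12, 675.1, 672.8, 663.3)]
185 [(np.float64(208.6), -13, 504.5, 506.8, 516.1), (np.float64(217.3), -32, 514.9, 516.9, 525.1), (np.float64(220.2), 19, 518.4, 520.4, 528.1), (np.float64(272.
[... 1097 characters left out ...]
 513.9), (np.float64(221.4), -19, 515.8, 517.8, 525.8), (np.float64(224.4), 5, 519.5, 521.4, 529.1), (np.float64(273.0), 7, 579.7, 579.9, 581.0), (np.float64(290.3), -9, 600.8, 600.5, 599.2), (np.float64(293.3), 5, 604.4, 604.0, 602.3), (np.float64(339.3), -21, 661.4, 659.4, 651.5), (np.float64(342.4), 35, 665.3, 663.2, 654.8), (np.float64(347.3), -5, 671.5, 669.2, 660.2), (np.float64(350.4), 14, 675.5, 673.1, 663.6)]
260 [(np.float64(191.1), -16, 473.5, 476.7, 489.4), (np.float64(212.4), 6, 502.1, 504.5, 514.0), (np.float64(221.9), 7, 514.4, 516.5, 524.7), (np.float64(273.0), 9, 579.4, 579.7, 580.8), (np.float64(290.0), -9, 600.7, 600.4, 599.1), (np.float64(368.3), 19, 701.8, 698.7, 686.3)]
```

View pics/w8.png

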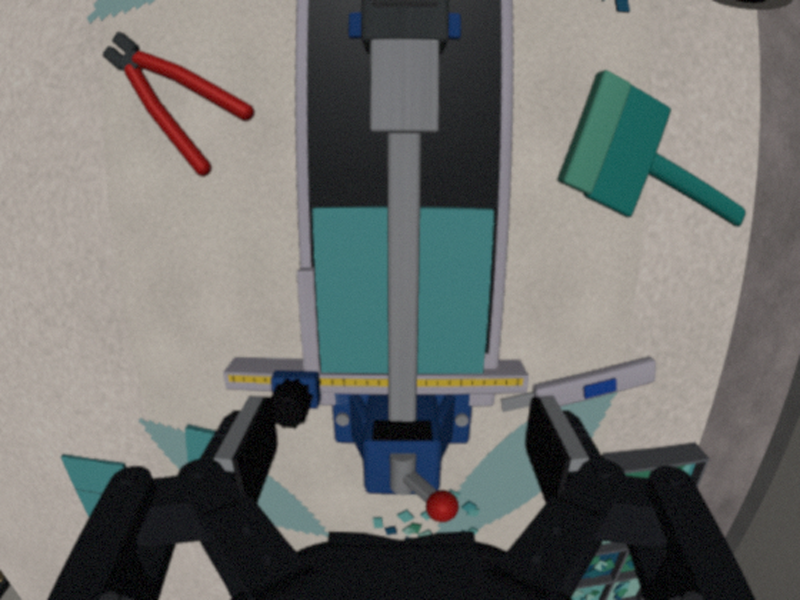

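The stop arm lies along the tile's left edge, and the tile edges at (316,290) and (491,290) sit evenly about the rail at 403. The tile centre measures x=590.05, against 590.1 for the rail and 590.2 for the bed. Last check is whether the whole edge still lies at the fence.

```bash
python3 - <<'E'
from h import *
import json; s=json.load(open("s.json")); im=np.load("w.npz")["im"].astype(float); g=cv2.GaussianBlur(im,(3,3),0)
for u in (226,235,245,260,300,315,328,338):
    col=g[:,u,0]; gr=np.diff(col); o=[]
    for i in list(range(138,152))+list(range(250,275)):
        a=abs(gr[i-1:i+2])
        if a[1]>4 and a[1]>=a[0] and a[1]>a[2]:
            v=i+.5+.5*(a[0]-a[2])/(a[0]-2*a[1]+a[2]); o.append((round(float(v),1),int(gr[i]),round(float(at_z("wrist",u,v,32,s)[1]),1)))
    print(u,o)
E
```

```text
226 [(145.2, 12, -0.4), (261.8, 22, -142.8), (269.4, -9, -153.6), (272.4, -4, -157.8)]
235 [(145.2, 11, -0.6), (261.8, 24, -142.6), (269.7, -9, -153.8), (274.8, -22, -161.0)]
245 [(145.0, 11, -0.5), (262.1, 24, -142.8), (269.8, -10, -153.6)]
260 [(144.8, 10, -0.4), (262.1, 25, -142.6), (265.0, 10, -146.7), (269.8, -10, -153.4)]
300 [(145.3, 10, -0.9), (262.0, 24, -142.3), (265.0, 10, -146.5), (270.2, -9, -153.8)]
315 [(145.3, 11, -0.7), (262.0, 22, -142.4), (268.5, 4, -151.5), (270.7, -8, -154.7)]
328 [(145.6, 11, -0.8), (262.1, 20, -142.8), (270.2, -10, -154.2), (274.8, -18, -160.9)]
338 [(146.3, 11, -1.2), (257.8, -6, -136.9), (262.7, 18, -143.8), (270.5, -6, -154.8), (273.5, -4, -159.2)]
```

The tile's edges are parallel to the bed within about 0.001 rad, and the fence side shows no gap. One close look straight down will show whether the stop still touches after release.

>>> carry_out:
  plan: [-6,-3.5,0,0,0,0,0,-9,-6.5,4,0,0,0,0,-9,-6.5,8.6,0,0,0,0,-9,-6.5,10,0,0,0,0,-9,-6.5,10,0,0,0,0,-9,-6.5,10,0,0,0,0]

```text
t: 24.7
eef_pos: [525.1, -131.0, 318.1]
tool_rot: [2.216, 2.223, 0.001]
contact_force: [-0.1, 0.1, -0.2]
grip_width: 85.2
finger_force: 0.0
```

```bash
python3 look.py pics/w9.png; python3 - <<'E'
from h import *
import json; s=json.load(open("s.json")); im=np.load("w.npz")["im"]
p=np.array([521,-85,32.]); u,v=proj("wrist",p,s).astype(int); print(u,v)
for vv in (v-40,v-20,v,v+20,v+35): print(vv,[tuple(im[vv,k]) if 0 else int(im[vv,k].mean()) for k in range(u-8,u+8)], [int(im[vv,k,0]) for k in range(u-8,u+8)])
c=im[max(v-75,0):v+75,max(u-70,0):u+130]; cv2.imwrite("pics/c9.png",cv2.resize(c,None,fx=4,fy=4,interpolation=cv2.INTER_CUBIC)[:,:,::-1])
E
```

```text
[ 525.1 -131.   318.1] [2.216e+00 2.223e+00 1.000e-03]
0.86 [344.  372.9] [ 498.1 -153.    85. ]
274 152
112 [134, 130, 132, 134, 134, 121, 98, 94, 105, 106, 108, 110, 109, 110, 110, 108] [135, 132, 132, 135, 134, 121, 93, 71, 72, 70, 71, 73, 72, 73, 74, 71]
132 [132, 132, 134, 136, 136, 118, 98, 93, 103, 110, 108, 105, 107, 105, 106, 106] [133, 132, 134, 136, 137, 119, 94, 70, 68, 75, 73, 69, 70, 69, 69, 70]
152 [134, 132, 135, 134, 134, 122, 94, 90, 102, 108, 107, 106, 104, 105, 104, 105] [135, 133, 136, 133, 134, 122, 89, 64, 66, 72, 71, 70, 66, 67, 68, 68]
172 [136, 136, 136, 133, 134, 120, 95, 94, 101, 105, 102, 103, 103, 103, 102, 104] [136, 136, 137, 134, 135, 120, 89, 67, 66, 67, 67, 66, 67, 65, 65, 67]
187 [135, 134, 132, 133, 132, 116, 94, 90, 99, 101, 104, 98, 100, 97, 100, 103] [135, 135, 132, 134, 132, 117, 88, 63, 64, 64, 68, 61, 64, 61, 63, 68]
```

View pics/c9.png

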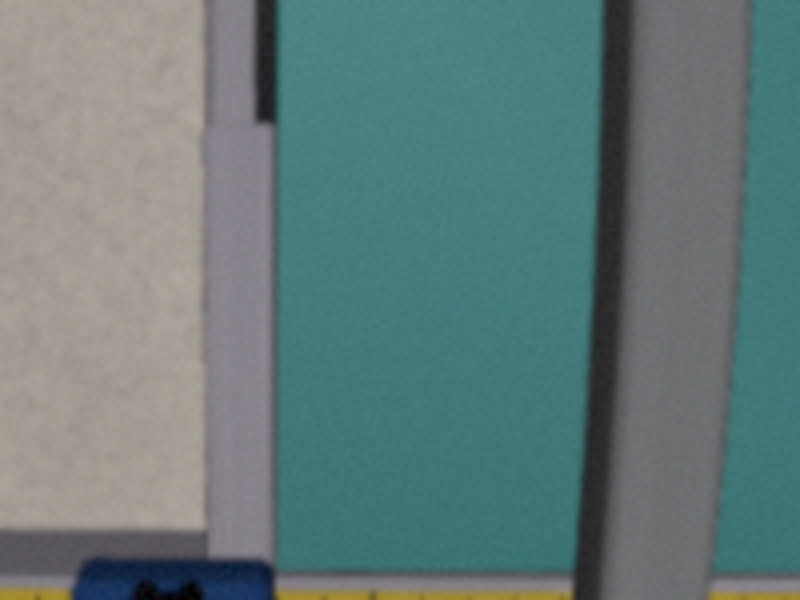

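The close crop shows the stop arm flush along the tile at u≈273 with no bed showing between, and the tile's lower edge against the fence at v≈572. Carriage, tile, stop and centring are all done, so I'm handing it in.

```bash
python3 -c "
from workcell import arm
print(arm.sign_off())"
```

```text
the job is handed in; nothing more can be done
None
```

I handed the job in at about 25 s: the carriage was free, so I left the catch alone and ran it to the open end, the tile is square against the fence with its middle line within about 0.2 mm of the rail's centre, and the stop is up against it with no gap I could see.

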